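# Shut the pop-button canister

### The job

Shut the open steel canister that holds the match box, using the lid that lies on the round mat: set it squarely on the canister with its button popped up, then click the button so that it latches down and stays down. The button is a push-push one (each full press swaps popped up and latched down) and may be in either state at first: feel it, and if it is down, click it once so that it pops up and gives you a proper grip. Leave the spare lid on the square mat and everything else where it is, and keep the canister standing about where it stands.

Things in the scene. Friction and masses are not known exactly. Their poses are not given: they have to be found in the camera images.
- lid_a: Round lid lying right way up on one of the mats (either one), z up, 0.28 kg. Black flange 108 across, 8 thick, top face 38 above the origin (too wide to grip); under it a plug 87 across, 30 deep (bottom edge chamfered 4 wide, 5 high) on which it rests. Origin: centre of the plug's underside. The push-push button is in the middle of the top.
- lid_b: A second lid exactly like lid_a in every size, lying on the other mat; its button may be in the other state. Origin: centre of the plug's underside.
- lid_a_button_top (a point): Centre of the top of the lid's push-push button: steel, 46 across, top edge rounded over 3. Top above the flange's top face: 22.6 popped up (the grip), 11 to 12 latched. Sprung upward: 4 N popped up, 6.3 N latched, 8.3 N fully in. A press to the hard stop (1 to 3 above the face; use 11 N or more), let go, swaps the state; one that ends over 5 above it does not. Pulled up, it lifts the lid.
- lid_b_button_top (a point): The same point of lid_b's button, which is alike in every way.
- round_mat: Round cork mat, 124 across, 6 thick, fixed to the worktop. The lid whose centre is on it is the one to use. Origin: centre of its underside.
- square_mat: Square cork mat, 124 x 124, 6 thick, fixed to the worktop; the spare lid lies on it. Origin: centre of its underside.
- canister: Open round steel canister, standing loose, 100 outer diameter, 92 inner, 110 high, floor 6 thick, 0.7 kg; a small match box (36x56x17) lies inside. Origin: centre of its underside, z up. With the lid on, the flange rests on the rim and the lid's origin is 80 above the canister's origin; the plug has 2.5 of play all round.
- egg_timer: Bystander: round kitchen timer, 65 across, 57 high, standing behind the work, under the wall cabinet; origin under its centre.
- teaspoon: Bystander: metal teaspoon, 130 long, 11 high, lying at the left, towards the mug; origin under its centre.
- mug: Bystander: spotted mug with a handle, 82 across (114 with the handle), 91 high, at the left; origin under the middle of mug and handle together.
- salt_shaker: Bystander: salt shaker, 44 across, 90 high, at the right; origin under its centre.

How it is judged:
By the outcome, as a careful person would: the job done as asked, in the order asked, and still so for the second after the job is handed in, with the robot touching nothing.
It also fails if it takes over 58 s, if anything falls off the work surface, if the arm or the gripper's body presses on something with over 40 N, if the wrist force passes 120 N, or if a joint passes its speed limit or range.

### The arm

A 6-joint arm with a two-finger parallel gripper is mounted at the origin on a cart in front of the work surface, level with it; the furniture and walls round the work are solid. World frame = base frame: x ahead of the robot, y to its left, z up, the work surface at z = 0. Lengths are in m, angles in rad, forces in N, time in s.
With the tool pointing down it reaches from about 0.4 to 0.925 m from the base axis. Payload 12.5 kg.
Tool frame: the origin (TCP) lies at the very end of the fingers, on their centre line; the grasp point (between the pads) lies hold_point_z behind it (hold_point_z is the distance from the TCP to the grasp point, in m); z points along the fingers, y is the line along which they close (so a half turn about z gives the same grasp; the last joint's range is limited). The gripper opens to 95 mm and grips with 3 to 60 N. Pads are 20 mm wide; open, the fingers measure 119 mm over their backs; the gripper's body (75 mm by 180 mm) begins 59 mm behind the grasp point.
Start: joints at [1.157, 0.491, 1.559, -0, 1.092, -0.106], TCP at [0.189, 0.596, 0.215] pointing down, gripper open.
Joint ranges: [-3.1, 3.1], [-0.84, 2.19], [0.05, 2.79], [-1.13, 4.28], [0.06, 2.93], [-2.69, 2.69]. Speed limits (rad/s): [2.22, 2.22, 2.79, 3.14, 3.14, 3.14].

### API

Orientations are given as a 3x3 rotation matrix whose columns are the frame's x, y, z axes.
In Python, from plant import * gives the robot as it stands. The module is installed in compiled form; this text tells all that it offers.
- The arm moves only by the tool play_rows, never from a script. Its arguments are lists of equal length, an entry for each row: "linear": the shift along the tool's x, y, z in m, a list of three; "twist": the turn, a rotation vector about the tool's x, y, z in degrees, a list of three; "jaw": the finger opening in m, from 0 to 0.0951. A call has 1 to 5 rows; each row is the pose to reach, as a shift and turn from the pose commanded when the call began, along the tool's axes at that moment; what a row does not reach only later rows make up. A row lasts 1/10 s, in which the tool goes at most 50 mm and 8.59 degrees, less where a joint would pass 70% of its speed; a pose out of reach is approached as far as the arm can. A call with a gripper value outside its range is refused whole. The fingers move at their own pace and stop on an object; "newtons" is the grip in N (left out, the last holds). Time passes only in rows, so rows that repeat a pose let the fingers close. It gives the time, the measured TCP pose, the force, the opening and the grip force at its end, in the units of the state.
- state(): the state, without advancing time (a new reading comes with each control period).
- snapshot(name): name is "scene" or "top" or "wrist"; returns (picture, depth): 420x560x3 uint8, red, green, blue; 420x560 float32, m along the optical axis (not along the pixel's ray), 0 where there is no reading.
- camera_info(name): a dict with "camera_matrix" (3x3 intrinsics, pixels), "D" ([k1, k2, p1, p2, k3] as OpenCV has them; the pictures are not rectified), "extrinsics" (4x4, takes a point from camera to world coordinates); the wrist camera has in their place "tool_from_camera" (4x4, takes a point from camera to tool coordinates, whose origin is the TCP and whose axes are the flange's). Camera axes: x right, y up, looking along -z (the intrinsics and any distortion apply to the point x, -y, -z); pixel columns grow to the right and rows downward; lengths in m; the calibration is good to about 2 mm. A picture is of the moment at which its call begins: read the wrist's pose just before it. camera_info takes no time and is no camera call.
- close_job(): hands the job in; it is judged then, once.
The state is a dict: "clock": time; "joint_pos": joint angles; "joint_velocities": joint speeds; "effort": joint torques, N m; "position": TCP position; "ee_rot": TCP orientation; "force": force on the tool from outside, world axes, zero at the start; "ft_torque": the same for the moment, N m; "width": finger opening in m; "finger_force": force on a finger pad.
Only numpy, scipy, OpenCV 4.12 (cv2) and the standard library are available. Lean on these libraries where they do the work, as an engineer would, in place of code of your own. Each camera call takes 0.05 s, during which the arm holds its last target. There are 200 camera calls.

## Working session

There is one attempt and no reset: what is moved stays moved. The work goes in short steps, Python scripts to look and compute and a tool call to move; the robot and the scene stay as the last step left them, time stands still between calls to the robot, and variables do not carry over. Pictures are saved under pics/ and viewed, at most 10 in all, crops included, and the job is handed in when it is done.

Besides the shell and the picture viewer there is one more tool, called as name(argument=value, ...), one argument or row to a line, values as JSON. play_rows: Moves the arm, as the interface text tells. Its arguments: {"type":"object","properties":{"linear":{"type":"array"},"twist":{"type":"array"},"jaw":{"type":"array"},"newtons":{"type":"number"}},"required":["linear","twist","jaw"]}

```bash
mkdir -p pics
python3 - <<'E'
from plant import *
import cv2,numpy as np
s=state();print(s)
for n in("scene","top"):
    p,d=snapshot(n);cv2.imwrite(f"pics/{n}1.png",p[:,:,::-1]);np.savez(f"{n}1.npz",p=p,d=d)
    print({k:np.round(v,4).tolist() for k,v in camera_info(n).items() if k!='name'},d.min(),d.max())
print(camera_info("wrist"))
E
```

```text
{'clock': 0.0, 'joint_pos': array([ 1.15740404e+00,  4.91548695e-01,  1.55947059e+00,  9.63525012e-06,
        1.09169364e+00, -1.05594507e-01]), 'joint_velocities': array([ 0.0020979 , -0.00045702,  0.00071762,  0.00211063, -0.00071196,
       -0.00133668]), 'effort': array([-3.15462159e-03, -6.12637925e+01, -2.58177906e+01,  6.90663094e-02,
        4.82232857e-02, -9.61825572e-05]), 'position': array([0.18922114, 0.59540277, 0.21406122]), 'ee_rot': array([[-9.53001689e-01,  3.02964637e-01, -4.57861929e-04],
       [ 3.02964956e-01,  9.53001149e-01, -1.02246500e-03],
       [ 1.26572208e-04, -1.11312699e-03, -9.99999372e-01]]), 'force': array([0.31048171, 0.16835544, 0.35084471]), 'ft_torque': array([-0.01584387, -0.0526267 ,  0.0173421 ]), 'finger_force': 0.0, 'width': 0.09526512632247314}
{'camera_matrix': [[425.1616, 0.0, 279.7476], [0.0, 425.1616, 209.3087], [0.0, 0.0, 1.0]], 'D': [-0.057, 0.0, 0.0, 0.0, 0.0], 'extrinsics': [[0.7545, 0.4089, -0.5134, -0.1972], [-0.6562, 0.4536, -0.603, -0.8458], [-0.0136, 0.7919, 0.6106, 0.9682], [0.0, 0.0, 0.0, 1.0]]} 0.0 2.2348657
{'camera_mat
[... 184 characters left out ...]
0.1982, -0.305], [0.0063, 0.4481, 0.894, 1.5135], [0.0, 0.0, 0.0, 1.0]]} 0.0 2.5726516
{'camera_matrix': array([[359.94023749,   0.        , 277.46876084],
       [  0.        , 359.94023749, 210.83805167],
       [  0.        ,   0.        ,   1.        ]]), 'D': array([-0.07349577,  0.        ,  0.        ,  0.        ,  0.        ]), 'tool_from_camera': array([[-3.36606130e-04,  9.62024750e-01,  2.72962023e-01,
         7.78062851e-02],
       [ 9.99999603e-01,  9.87248014e-05,  8.85215793e-04,
         1.85618876e-05],
       [ 8.24651381e-04,  2.72962213e-01, -9.62024402e-01,
        -1.69638803e-01],
       [ 0.00000000e+00,  0.00000000e+00,  0.00000000e+00,
         1.00000000e+00]])}
```

View pics/scene1.png

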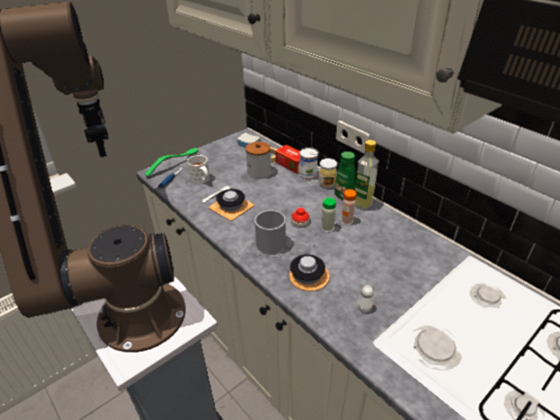

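View pics/top1.png

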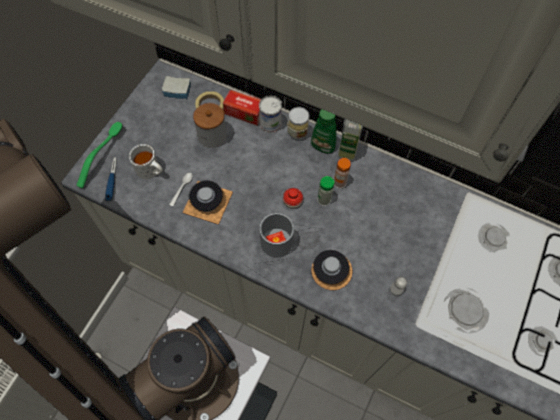

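The scene view shows the canister at about (270,232), the round mat and its lid at (309,270), and the square mat at (232,203). In the top view they are at (277,235), (331,269) and (208,202). The match box (red) is inside the canister. Next I measure the positions.

```bash
cat > h.py <<'E'
import numpy as np,cv2
from plant import *
def cam(n,s=None):
    c=camera_info(n)
    if n=="wrist":
        T=np.eye(4);T[:3,:3]=s["ee_rot"];T[:3,3]=s["position"];E=T@c["tool_from_camera"]
    else:E=np.array(c["extrinsics"])
    return np.array(c["camera_matrix"]),np.array(c["D"]),E
def dirs(C,uv):
    u=cv2.undistortPoints(np.float64(uv).reshape(-1,1,2),C[0],C[1])[:,0]
    return np.c_[u[:,0],-u[:,1],-np.ones(len(u))]
def plane(C,uv,z):
    d=dirs(C,uv)@C[2][:3,:3].T;o=C[2][:3,3]
    return o+d*((z-o[2])/d[:,2])[:,None]
def cloud(C,d):
    v,u=np.nonzero(d>0);uv=np.c_[u,v]
    return uv,(dirs(C,uv)*d[v,u][:,None])@C[2][:3,:3].T+C[2][:3,3]
def tri(Cs,uvs):
    A=np.zeros((3,3));b=np.zeros(3)
    for C,uv in zip(Cs,uvs):
        r=C[2][:3,:3]@dirs(C,[uv])[0];r/=np.linalg.norm(r);P=np.eye(3)-np.outer(r,r);A+=P;b+=P@C[2][:3,3]
    return np.linalg.solve(A,b)
def circ(P):
    A=np.c_[2*P[:,:2],np.ones(len(P))];x=np.linalg.lstsq(A,(P[:,:2]**2).sum(1),rcond=None)[0]
    return x[:2],np.sqrt(x[2]+x[0]**2+x[1]**2)
E
python3 - <<'E'
from h import *
for n,g in(("scene",[(309,268),(270,220),(232,200)]),("top",[(331,267),(277,225),(207,198)])):
    C=cam(n);f=np.load(n+"1.npz");uv,X=cloud(C,f["d"])
    hsv=cv2.cvtColor(f["p"],cv2.COLOR_RGB2HSV)
    for k,(u,v) in enumerate(g):
        m=np.hypot(*(uv-[u,v]).T)<45; U=uv[m];P=X[m];c0=plane(C,[(u,v)],.05)[0]
        m=np.hypot(*(P-c0)[:,:2].T)<.09;U=U[m];P=P[m]
        h,e=np.histogram(P[:,2],bins=np.arange(-.01,.14,.005))
        print(n,k,c0.round(3),[(round(a,3),int(b)) for a,b in zip(e,h) if b>15])
        Hs=hsv[U[:,1],U[:,0]]
        if k!=1:
            b=(Hs[:,2]<70)&(P[:,2]>.034)&(P[:,2]<.056)
            print(' flange z',np.percentile(P[b][:,2],[10,50,90]).round(4),'extent mid',((P[b].max(0)+P[b].min(0))/2).round(4),np.ptp(P[b],axis=0).round(3))
            b=P[:,2]>.050
            print(' button',b.sum(),np.percentile(P[b][:,2],[50,90]).round(4),P[b].mean(0).round(4))
        else:
            b=P[:,2]>.104;print(' rim',b.sum(),P[b][:,2].max().round(4),circ(P[b]))
E
```

```text
scene 0 [ 0.451 -0.215  0.05 ] [(np.float64(-0.005), 402), (np.float64(0.0), 638), (np.float64(0.005), 246), (np.float64(0.01), 33), (np.float64(0.015), 27), (np.float64(0.02), 24), (np.float64(0.035), 20), (np.float64(0.04), 325), (np.float64(0.045), 234), (np.float64(0.05), 16), (np.float64(0.055), 19), (np.float64(0.06), 35), (np.float64(0.065), 102)]
 flange z [0.0418 0.0445 0.0469] extent mid [ 0.4541 -0.203   0.0458] [0.106 0.109 0.019]
 button 176 [0.0657 0.069 ] [ 0.4509 -0.2067  0.064 ]
scene 1 [0.511 0.038 0.05 ] [(np.float64(-0.005), 125), (np.float64(0.0), 256), (np.float64(0.005), 20), (np.float64(0.035), 19), (np.float64(0.04), 16), (np.float64(0.05), 24), (np.float64(0.055), 25), (np.float64(0.06), 28), (np.float64(0.065), 30), (np.float64(0.07), 25), (np.float64(0.075), 30), (np.float64(0.08), 34), (np.float64(0.085), 38), (np.float64(0.09), 24), (np.float64(0.095), 43), (np.float64(0.1), 28), (np.float64(0.105), 35), (np.float64(0.11), 40)]
 rim 83 0.1154 (array([ 0.46446835, -0.01653109]), np.float64(0.04679501120171601))
scene 2 [0.482 0.22  0.05 ] [(np.float64(-0.
[... 1316 characters left out ...]
 51), (np.float64(0.08), 45), (np.float64(0.085), 44), (np.float64(0.09), 43), (np.float64(0.095), 43), (np.float64(0.1), 52), (np.float64(0.105), 83), (np.float64(0.11), 72)]
 rim 176 0.1218 (array([ 0.46597475, -0.01858762]), np.float64(0.04779190591153468))
top 2 [0.485 0.233 0.05 ] [(np.float64(-0.01), 73), (np.float64(-0.005), 386), (np.float64(0.0), 546), (np.float64(0.005), 314), (np.float64(0.01), 83), (np.float64(0.035), 95), (np.float64(0.04), 319), (np.float64(0.045), 229), (np.float64(0.05), 77), (np.float64(0.055), 73), (np.float64(0.06), 20)]
 flange z [0.0393 0.0439 0.0486] extent mid [0.4942 0.2447 0.0456] [0.106 0.106 0.02 ]
 button 171 [0.0554 0.0603] [0.4927 0.2431 0.0555]
```

play_rows(
  linear=[
    [-0.04, -0.027, -0.002],
    [-0.08, -0.054, -0.004],
    [-0.12, -0.081, -0.006],
    [-0.16, -0.108, -0.008],
    [-0.2, -0.135, -0.01],
  ],
  twist=[
    [0, 0, 0],
    [0, 0, 0],
    [0, 0, 0],
    [0, 0, 0],
    [0, 0, 0],
  ],
  jaw=[0.095, 0.095, 0.095, 0.095, 0.095],
)

```text
clock: 0.6
position: [0.3398, 0.4047, 0.2246]
ee_rot: [[-0.953, 0.303, -0.0], [0.303, 0.953, -0.0], [0.0, -0.0, -1.0]]
force: [1.0, 0.8, -0.5]
width: 0.0952
finger_force: 0.0
```

play_rows(
  linear=[
    [-0.04, -0.027, -0.002],
    [-0.08, -0.054, -0.004],
    [-0.12, -0.081, -0.006],
    [-0.16, -0.108, -0.008],
    [-0.2, -0.135, -0.01],
  ],
  twist=[
    [0, 0, 0],
    [0, 0, 0],
    [0, 0, 0],
    [0, 0, 0],
    [0, 0, 0],
  ],
  jaw=[0.095, 0.095, 0.095, 0.095, 0.095],
)

```text
clock: 1.1
position: [0.4896, 0.2153, 0.2346]
ee_rot: [[-0.953, 0.303, -0.0], [0.303, 0.953, 0.0], [0.0, -0.0, -1.0]]
force: [0.5, 1.2, 0.3]
width: 0.0949
finger_force: 0.0
```

```bash
cat > g.py <<'E'
from h import *
import sys
# g.py x y z : shift in tool axes from the measured pose
s=state();t=np.array([float(a) for a in sys.argv[1:4]])
print(s["clock"],s["position"].round(4),s["ee_rot"].round(3).tolist(),s["joint_pos"].round(2),s["force"].round(2),s["width"])
print("shift",(s["ee_rot"].T@(t-s["position"])).round(4))
E
python3 g.py 0.455 -0.205 0.25; python3 -c "
import plant;print([n for n in dir(plant) if n[0]!='_'],getattr(plant,'hold_point_z',None))"
```

```text
1.1 [0.4896 0.2153 0.2346] [[-0.953, 0.303, -0.0], [0.303, 0.953, 0.0], [0.0, -0.0, -1.0]] [ 0.29  0.34  1.75  0.    1.05 -0.97] [0.48 1.22 0.25] 0.0948928728307969
shift [-0.0944 -0.411  -0.0154]
['Unreachable', 'camera_info', 'close_job', 'hold_point_z', 'snapshot', 'state'] 0.0188
```

play_rows(
  linear=[
    [-0.01, -0.045, -0.002],
    [-0.02, -0.09, -0.004],
    [-0.03, -0.135, -0.006],
    [-0.04, -0.18, -0.008],
    [-0.05, -0.225, -0.01],
  ],
  twist=[
    [0, 0, 0],
    [0, 0, 0],
    [0, 0, 0],
    [0, 0, 0],
    [0, 0, 0],
  ],
  jaw=[0.05, 0.05, 0.02, 0.0, 0.0],
)

```text
clock: 1.6
position: [0.4676, -0.0141, 0.2446]
ee_rot: [[-0.953, 0.303, -0.0], [0.303, 0.953, 0.0], [0.0, 0.0, -1.0]]
force: [1.3, 0.4, -0.6]
width: 0.0608
finger_force: 0.0
```

```bash
cat > shot.py <<'E'
from h import *
import sys
s=state();p,d=snapshot("wrist");n=sys.argv[1]
np.savez(n+".npz",p=p,d=d,ee_rot=s["ee_rot"],position=s["position"]);cv2.imwrite(f"pics/{n}.png",p[:,:,::-1])
print(s["position"],abs(s["joint_velocities"]).max())
E
python3 shot.py w1;python3 g.py 0.455 -0.205 0.25
```

```text
[ 0.46763722 -0.01413142  0.24461707] 0.9912741969971011
1.65 [ 0.4675 -0.0191  0.2448] [[-0.952, 0.305, -0.0], [0.305, 0.952, -0.002], [-0.0, -0.002, -1.0]] [-0.18  0.23  1.89 -0.    1.02 -1.44] [ 1.86 -2.06  0.46] 0.05655287845506483
shift [-0.0448 -0.1809 -0.0049]
```

View pics/w1.png

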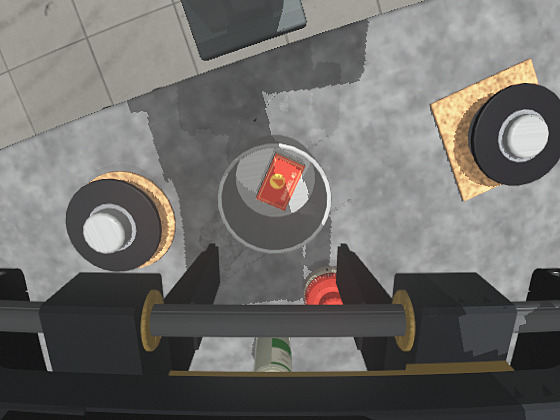

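The wrist view (camera still moving) shows the canister rim centred at (275,197), the round-mat lid at (113,226) with its button raised, and the spare lid at (516,134). I'll move over the round mat and measure once the arm has settled.

play_rows(
  linear=[
    [-0.011, -0.045, -0.001],
    [-0.022, -0.09, -0.002],
    [-0.034, -0.135, -0.003],
    [-0.045, -0.18, -0.004],
    [-0.045, -0.18, -0.004],
  ],
  twist=[
    [0, 0, 0],
    [0, 0, 0],
    [0, 0, 0],
    [0, 0, 0],
    [0, 0, 0],
  ],
  jaw=[0, 0, 0, 0, 0],
)

```text
clock: 2.15
position: [0.4562, -0.2019, 0.2483]
ee_rot: [[-0.952, 0.307, -0.0], [0.307, 0.952, -0.001], [-0.0, -0.001, -1.0]]
force: [-0.0, -0.5, 0.8]
width: 0.0166
finger_force: 0.0
```

play_rows(
  linear=[
    [0, 0, 0],
    [0, 0, 0],
    [0, 0, 0],
  ],
  twist=[
    [0, 0, 0],
    [0, 0, 0],
    [0, 0, 0],
  ],
  jaw=[0, 0, 0],
)

```text
clock: 2.45
position: [0.4567, -0.1964, 0.2486]
ee_rot: [[-0.953, 0.301, -0.0], [0.301, 0.953, 0.0], [0.0, 0.0, -1.0]]
force: [-0.4, 0.7, 0.0]
width: 0.0005
finger_force: 0.0
```

```bash
cat > meas.py <<'E'
from h import *
import sys
f=np.load(sys.argv[1]+".npz");C=cam("wrist",f);uv,X=cloud(C,f["d"])
v=cv2.cvtColor(f["p"],cv2.COLOR_RGB2HSV)[:,:,2]
lid,can=np.array([.455,-.205]),np.array([.4655,-.0175])
r=np.hypot(*(X[:,:2]-lid).T);V=v[uv[:,1],uv[:,0]]
fl=(r<.062)&(V<70)&(abs(X[:,2]-.044)<.012)
print("flange z",np.median(X[fl,2]),fl.sum())
m=np.zeros(v.shape,np.uint8);m[uv[fl,1],uv[fl,0]]=255
c=max(cv2.findContours(cv2.morphologyEx(m,cv2.MORPH_CLOSE,np.ones((5,5))),0,1)[0],key=cv2.contourArea)[:,0]
print("flange circle",circ(plane(C,c,.044)),len(c), c.min(0),c.max(0))
b=(r<.05)&(X[:,2]>.050);t=b&(X[:,2]>np.percentile(X[b,2],60)-.003)
print("button top z",np.median(X[t,2]),"c",circ(X[t])[0],(X[t].max(0)+X[t].min(0))/2,np.ptp(X[t],axis=0),t.sum())
r=np.hypot(*(X[:,:2]-can).T);k=(r<.065)&(X[:,2]>.104)
if k.sum()>30:print("rim z",np.median(X[k,2]),np.percentile(X[k,2],90),circ(X[k]),k.sum(),(X[k].max(0)+X[k].min(0))/2,np.ptp(X[k],axis=0))
E
python3 shot.py w2; python3 meas.py w2; python3 g.py .4545 -.2045 .10
```

```text
[ 0.45668514 -0.19641936  0.24861533] 0.003026376259193712
flange z 0.04342618582060093 5597
flange circle (array([ 0.45559314, -0.20267393]), np.float64(0.05261881800361577)) 279 [222 135] [321 233]
button top z 0.3651039629012265 c [ 0.48486917 -0.2144025 ] [ 0.42992739 -0.19783143  0.36480177] [0.02910378 0.08284211 0.0148456 ] 19741
rim z 0.10886536155424617 0.1100413058456361 (array([ 0.46549181, -0.01809702]), np.float64(0.04763692068996343)) 2070 [ 0.46591717 -0.01687699  0.10767202] [0.09963615 0.10078022 0.00733767]
2.5 [ 0.4567 -0.1965  0.2487] [[-0.954, 0.301, 0.0], [0.301, 0.954, 0.0], [-0.0, 0.0, -1.0]] [-0.54  0.27  1.82  0.    1.05 -1.8 ] [-0.18  0.36  0.1 ] 0.0006004618306423471
shift [-0.0003 -0.0084  0.1487]
```

View pics/w2.png

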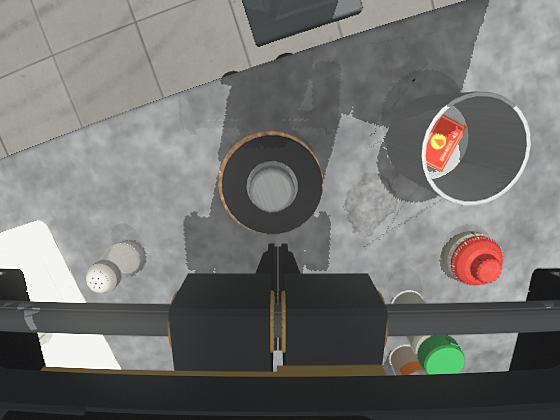

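The settled view shows the lid flange centred at (271,183) with its button at (273,188), the canister rim at (475,148) and the salt shaker at (112,265). I'll redo the button height without the gripper pixels.

```bash
sed -i 's/(r<.05)&(X\[:,2\]>.050)/(r<.03)\&(X[:,2]>.050)\&(X[:,2]<.09)/' meas.py; python3 meas.py w2
python3 - <<'E'
from h import *
# two-view height check of the button's top: contour centres in w2 and top
f=np.load("w2.npz");C=cam("wrist",f);T=cam("top");g=np.load("top1.npz")
def cen(p,roi):
    x0,y0,x1,y1=roi;h=cv2.cvtColor(p,cv2.COLOR_RGB2HSV)[y0:y1,x0:x1]
    m=cv2.morphologyEx(((h[:,:,2]>90)&(h[:,:,1]<60)).astype(np.uint8)*255,cv2.MORPH_OPEN,np.ones((3,3)))
    n,_,s,c=cv2.connectedComponentsWithStats(m);k=1+np.argmax(s[1:,4]);print(s[k]);return c[k]+[x0,y0]
a=cen(f["p"],(238,150,306,222));b=cen(g["p"],(315,252,347,282));print(a,b,tri([C,T],[a,b]))
E
```

```text
flange z 0.04342618582060093 5597
flange circle (array([ 0.45559314, -0.20267393]), np.float64(0.05261881800361577)) 279 [222 135] [321 233]
button top z 0.06586366833277402 c [ 0.45510408 -0.20264697] [ 0.45557325 -0.20278002  0.06585845] [0.04445885 0.04436457 0.00553338] 1494
rim z 0.10886536155424617 0.1100413058456361 (array([ 0.46549181, -0.01809702]), np.float64(0.04763692068996343)) 2070 [ 0.46591717 -0.01687699  0.10767202] [0.09963615 0.10078022 0.00733767]
[   8   11   52   51 1960]
[  8   5  17  14 186]
[271.6244898  186.73112245] [331.32258065 263.59677419] [ 0.45207352 -0.2026061   0.07379424]
```

The button top is at about 66 mm with the flange at 43.5 mm, so it looks popped up. I'll feel it lightly with closed fingers.

play_rows(
  linear=[
    [0, -0.003, 0.045],
    [-0.001, -0.0065, 0.09],
    [-0.001, -0.0065, 0.135],
    [-0.001, -0.0065, 0.17],
    [-0.001, -0.0065, 0.17],
  ],
  twist=[
    [0, 0, 0],
    [0, 0, 0],
    [0, 0, 0],
    [0, 0, 0],
    [0, 0, 0],
  ],
  jaw=[0, 0, 0, 0, 0],
)

```text
clock: 3.0
position: [0.4541, -0.2024, 0.0754]
ee_rot: [[-0.953, 0.302, -0.006], [0.302, 0.953, 0.004], [0.007, 0.002, -1.0]]
force: [0.1, 0.4, 0.9]
width: 0.0004
finger_force: 0.0
```

play_rows(
  linear=[
    [0, 0, 0.004],
    [0, 0, 0.008],
    [0, 0, 0.011],
    [0, 0, 0.011],
    [0, 0, 0.011],
  ],
  twist=[
    [0, 0, 0],
    [0, 0, 0],
    [0, 0, 0],
    [0, 0, 0],
    [0, 0, 0],
  ],
  jaw=[0, 0, 0, 0, 0],
)

```text
clock: 3.5
position: [0.4558, -0.2042, 0.0682]
ee_rot: [[-0.953, 0.303, 0.001], [0.303, 0.953, -0.0], [-0.001, -0.0, -1.0]]
force: [-0.4, -0.0, -0.7]
width: 0.0004
finger_force: 0.0
```

play_rows(
  linear=[
    [0, 0, 0.002],
    [0, 0, 0.004],
    [0, 0, 0.004],
    [0, 0, 0.004],
  ],
  twist=[
    [0, 0, 0],
    [0, 0, 0],
    [0, 0, 0],
    [0, 0, 0],
  ],
  jaw=[0, 0, 0, 0],
)

```text
clock: 3.9
position: [0.4558, -0.2043, 0.0637]
ee_rot: [[-0.953, 0.303, 0.001], [0.303, 0.953, -0.0], [-0.001, -0.0, -1.0]]
force: [0.6, -0.2, 4.1]
width: 0.0004
finger_force: 2.0
```

Contact with 4.1 N at 63.7 mm confirms the button is up. Next I rise, open, descend around it and grip.

play_rows(
  linear=[
    [0, 0.001, -0.02],
    [0, 0.001, -0.02],
    [0, 0.001, -0.02],
    [0, 0.001, -0.02],
    [0, 0.001, -0.02],
  ],
  twist=[
    [0, 0, 0],
    [0, 0, 0],
    [0, 0, 0],
    [0, 0, 0],
    [0, 0, 0],
  ],
  jaw=[0.08, 0.08, 0.08, 0.08, 0.08],
)

```text
clock: 4.4
position: [0.4556, -0.203, 0.083]
ee_rot: [[-0.953, 0.303, -0.001], [0.303, 0.953, 0.001], [0.001, 0.0, -1.0]]
force: [0.7, -0.2, 1.0]
width: 0.0354
finger_force: 0.0
```

play_rows(
  linear=[
    [0, 0, 0],
    [0, 0, 0],
    [0, 0, 0],
    [0, 0, 0],
    [0, 0, 0],
  ],
  twist=[
    [0, 0, 0],
    [0, 0, 0],
    [0, 0, 0],
    [0, 0, 0],
    [0, 0, 0],
  ],
  jaw=[0.08, 0.08, 0.08, 0.08, 0.08],
)

```text
clock: 4.9
position: [0.4559, -0.2031, 0.0836]
ee_rot: [[-0.953, 0.303, 0.0], [0.303, 0.953, 0.0], [-0.0, 0.0, -1.0]]
force: [0.1, -0.4, 0.7]
width: 0.0746
finger_force: 0.0
```

```bash
python3 g.py .4555 -.2030 .047
```

```text
4.9 [ 0.4559 -0.2031  0.0836] [[-0.953, 0.303, 0.0], [0.303, 0.953, 0.0], [-0.0, 0.0, -1.0]] [-0.55  0.5   2.    0.    0.64 -1.81] [ 0.14 -0.44  0.65] 0.07462280172668187
shift [0.0004 0.     0.0366]
```

play_rows(
  linear=[
    [0, 0, 0.012],
    [0, 0, 0.024],
    [0, 0, 0.033],
    [0, 0, 0.036],
    [0, 0, 0.036],
  ],
  twist=[
    [0, 0, 0],
    [0, 0, 0],
    [0, 0, 0],
    [0, 0, 0],
    [0, 0, 0],
  ],
  jaw=[0.08, 0.08, 0.08, 0.08, 0.08],
)

```text
clock: 5.4
position: [0.4556, -0.203, 0.0468]
ee_rot: [[-0.953, 0.303, -0.001], [0.303, 0.953, 0.001], [0.001, 0.0, -1.0]]
force: [0.4, 0.3, -0.4]
width: 0.0802
finger_force: 0.0
```

play_rows(
  linear=[
    [0, 0, 0],
    [0, 0, 0],
    [0, 0, 0],
    [0, 0, 0],
    [0, 0, 0],
  ],
  twist=[
    [0, 0, 0],
    [0, 0, 0],
    [0, 0, 0],
    [0, 0, 0],
    [0, 0, 0],
  ],
  jaw=[0.06, 0.05, 0.03, 0.03, 0.03],
  newtons=30,
)

```text
clock: 5.9
position: [0.4559, -0.2031, 0.0478]
ee_rot: [[-0.953, 0.303, 0.0], [0.303, 0.953, -0.0], [-0.0, 0.0, -1.0]]
force: [-0.3, 0.1, 0.6]
width: 0.0455
finger_force: 26.4
```

play_rows(
  linear=[
    [0, 0, 0],
    [0, 0, 0],
    [0, 0, 0],
    [0, 0, 0],
  ],
  twist=[
    [0, 0, 0],
    [0, 0, 0],
    [0, 0, 0],
    [0, 0, 0],
  ],
  jaw=[0.03, 0.03, 0.03, 0.03],
)

```text
clock: 6.3
position: [0.4559, -0.2031, 0.0477]
ee_rot: [[-0.953, 0.303, 0.0], [0.303, 0.953, -0.0], [-0.0, 0.0, -1.0]]
force: [-1.0, 1.0, 3.2]
width: 0.045
finger_force: 30.0
```

play_rows(
  linear=[
    [0, 0, -0.01],
    [0, 0, -0.04],
    [0, 0, -0.075],
    [0, 0, -0.11],
    [0, 0, -0.14],
  ],
  twist=[
    [0, 0, 0],
    [0, 0, 0],
    [0, 0, 0],
    [0, 0, 0],
    [0, 0, 0],
  ],
  jaw=[0.03, 0.03, 0.03, 0.03, 0.03],
)

```text
clock: 6.8
position: [0.4556, -0.203, 0.1897]
ee_rot: [[-0.953, 0.303, 0.0], [0.303, 0.953, -0.0], [-0.0, -0.0, -1.0]]
force: [0.3, -0.2, -2.9]
width: 0.0453
finger_force: 30.0
```

play_rows(
  linear=[
    [0, 0, 0],
    [0, 0, 0],
    [0, 0, 0],
  ],
  twist=[
    [0, 0, 0],
    [0, 0, 0],
    [0, 0, 0],
  ],
  jaw=[0.03, 0.03, 0.03],
)

```text
clock: 7.1
position: [0.4552, -0.2028, 0.1864]
ee_rot: [[-0.953, 0.303, -0.002], [0.303, 0.953, 0.001], [0.002, 0.001, -1.0]]
force: [0.4, -0.4, -3.1]
width: 0.0451
finger_force: 30.0
```

```bash
cat > held.py <<'E'
from h import *
import sys
f=np.load(sys.argv[1]+".npz");C=cam("wrist",f);uv,X=cloud(C,f["d"]);p=f["position"]
Y=(X-p)@f["ee_rot"]  # tool coords
v=cv2.cvtColor(f["p"],cv2.COLOR_RGB2HSV)[:,:,2][uv[:,1],uv[:,0]]
k=(np.hypot(Y[:,0],Y[:,1])<.07)&(abs(Y[:,2])<.012)&(Y[:,0]>.0)&(v<70)
A=np.c_[Y[k,:2],np.ones(k.sum())];w=np.linalg.lstsq(A,Y[k,2],rcond=None)[0];res=abs(A@w-Y[k,2])
j=np.flatnonzero(k)[res<.004];A=np.c_[Y[j,:2],np.ones(len(j))];w=np.linalg.lstsq(A,Y[j,2],rcond=None)[0]
print("flange plane tool z=ax+by+c",w.round(4),len(j))
ang=np.arctan2(Y[j,1],Y[j,0]);E=[]
for a in np.arange(-1.4,1.4,.1):
    q=j[abs(ang-a)<.05]
    if len(q)>5:E.append(Y[q[np.argmax(np.hypot(Y[q,0],Y[q,1]))]])
E=np.array(E);print("flange circle, tool",circ(E),len(E))
E
python3 shot.py w3;python3 meas.py w3|tail -1; python3 held.py w3; python3 g.py .4657 -.0173 .19
```

```text
[ 0.45518224 -0.20275636  0.18636431] 0.009451732791064427
flange z nan 0
flange plane tool z=ax+by+c [0.003  0.001  0.0042] 11923
flange circle, tool (array([ 0.0008113 , -0.00018836]), np.float64(0.052989664026837885)) 28
7.15 [ 0.4552 -0.2028  0.1862] [[-0.953, 0.303, -0.002], [0.303, 0.953, 0.001], [0.003, 0.001, -1.0]] [-0.55  0.35  1.9   0.    0.9  -1.81] [-0.26 -1.23 -3.03] 0.04525474502667983
shift [ 0.0462  0.1799 -0.0035]
  return _methods._mean(a, axis=axis, dtype=dtype,
  ret = ret.dtype.type(ret / rcount)
Traceback (most recent call last):
  File "meas.py", line 10, in <module>
    c=max(cv2.findContours(cv2.morphologyEx(m,cv2.MORPH_CLOSE,np.ones((5,5))),0,1)[0],key=cv2.contourArea)[:,0]
      ~~~^^^^^^^^^^^^^^^^^^^^^^^^^^^^^^^^^^^^^^^^^^^^^^^^^^^^^^^^^^^^^^^^^^^^^^^^^^^^^^^^^^^^^^^^^^^^^^^^^
ValueError: max() iterable argument is empty
```

View pics/w3.png

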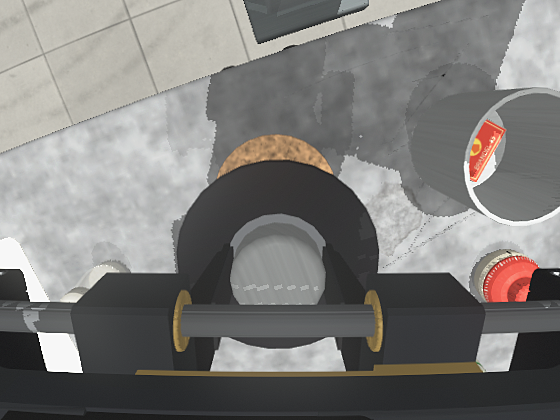

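The lid hangs level, with the flange ring centred at about (277,255) and the canister rim at (527,157), cut off by the frame. I'll move partway and measure rim and lid in the same view.

play_rows(
  linear=[
    [0.01, 0.04, 0],
    [0.02, 0.08, 0],
    [0.02, 0.08, 0],
    [0.02, 0.08, 0],
    [0.02, 0.08, 0],
  ],
  twist=[
    [0, 0, 0],
    [0, 0, 0],
    [0, 0, 0],
    [0, 0, 0],
    [0, 0, 0],
  ],
  jaw=[0.03, 0.03, 0.03, 0.03, 0.03],
)

```text
clock: 7.65
position: [0.461, -0.1213, 0.187]
ee_rot: [[-0.953, 0.303, -0.001], [0.303, 0.953, 0.0], [0.001, 0.0, -1.0]]
force: [0.8, 0.4, -3.4]
width: 0.0452
finger_force: 30.0
```

```bash
cat > rim.py <<'E'
from h import *
import sys
f=np.load(sys.argv[1]+".npz");C=cam("wrist",f);uv,X=cloud(C,f["d"])
c=np.array([.4657,-.0175])
for _ in range(3):
    r=np.hypot(*(X[:,:2]-c).T);k=(abs(r-.048)<.006)&(abs(X[:,2]-.110)<.005);P=X[k]
    a=np.arctan2(*(P[:,:2]-c).T[::-1]);M=[]
    for b in np.arange(-np.pi,np.pi,.15):
        q=P[abs(a-b)<.075]
        if len(q)>5:M.append(np.median(q,axis=0))
    M=np.array(M);c,R=circ(M)
print("rim",c,R,"z",np.median(P[:,2]),len(M),k.sum())
E
python3 shot.py w4;python3 rim.py w4;python3 rim.py w2; python3 held.py w4; python3 g.py .4657 -.0173 .19
```

```text
[ 0.46101817 -0.12132293  0.18701916] 0.01229735376581526
rim [ 0.46531054 -0.01769183] 0.047367491213340274 z 0.10906287421462617 37 2458
rim [ 0.46543744 -0.01809549] 0.04754635169973037 z 0.10895503169659565 42 1915
flange plane tool z=ax+by+c [0.0095 0.0044 0.004 ] 8569
flange circle, tool (array([0.01735492, 0.00695977]), np.float64(0.03819847129423859)) 28
7.7 [ 0.461  -0.1216  0.1871] [[-0.953, 0.304, -0.001], [0.304, 0.953, 0.0], [0.001, 0.0, -1.0]] [-0.4   0.32  1.94 -0.    0.88 -1.66] [ 0.51  0.23 -2.02] 0.04533778970525173
shift [ 0.0272  0.1008 -0.0028]
```

play_rows(
  linear=[
    [0.0106, 0.04, 0],
    [0.0213, 0.08, 0],
    [0.0266, 0.1002, 0],
    [0.0266, 0.1002, 0],
    [0.0266, 0.1002, 0.0],
  ],
  twist=[
    [0, 0, 0],
    [0, 0, 0],
    [0, 0, 0],
    [0, 0, 0],
    [0, 0, 0],
  ],
  jaw=[0.03, 0.03, 0.03, 0.03, 0.03],
)

```text
clock: 8.2
position: [0.4662, -0.0178, 0.1875]
ee_rot: [[-0.953, 0.303, -0.0], [0.303, 0.953, -0.0], [0.0, -0.0, -1.0]]
force: [0.1, -0.1, -2.3]
width: 0.0454
finger_force: 30.0
```

```bash
sed -i 's/(v<70)/(v<85)/' held.py; python3 shot.py w5; python3 held.py w5; python3 rim.py w5; python3 g.py .4660 -.018 .155
python3 - <<'E'
from h import *
for n in("scene","top"):
    p,d=snapshot(n);np.savez(n+"2.npz",p=p,d=d)
    u=(200,150,360,270) if n=="scene" else (200,150,360,270)
    globals()[n]=cv2.resize(p[u[1]:u[3],u[0]:u[2]],(520,390),interpolation=2)
w=cv2.resize(np.load("w5.npz")["p"],(260,195))
cv2.imwrite("pics/mix5.png",cv2.resize(np.hstack([scene,top]),(800,300))[:,:,::-1])
E
```

```text
[ 0.46619703 -0.0178191   0.18745477] 0.020069643051508813
flange plane tool z=ax+by+c [0.0048 0.0012 0.0042] 11899
flange circle, tool (array([0.0029887 , 0.00022844]), np.float64(0.051302935127113244)) 28
rim [ 0.47257683 -0.01921371] 0.053564838613407946 z 0.10927598323538812 8 165
8.25 [ 0.4662 -0.0182  0.1875] [[-0.953, 0.304, -0.0], [0.304, 0.953, -0.0], [0.0, -0.0, -1.0]] [-0.18  0.3   1.97 -0.    0.87 -1.44] [ 0.16 -0.89 -3.59] 0.0452428688159238
shift [0.0002 0.0001 0.0325]
```

View pics/mix5.png

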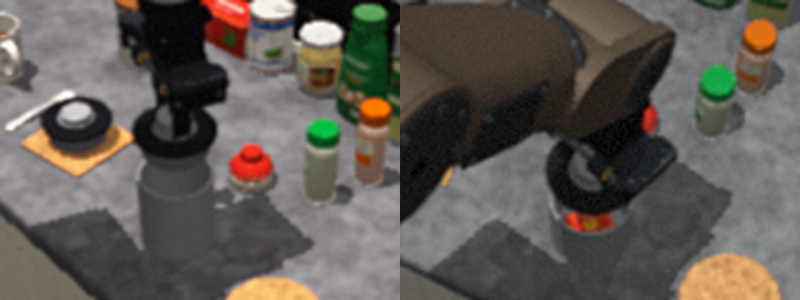

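View pics/w5.png

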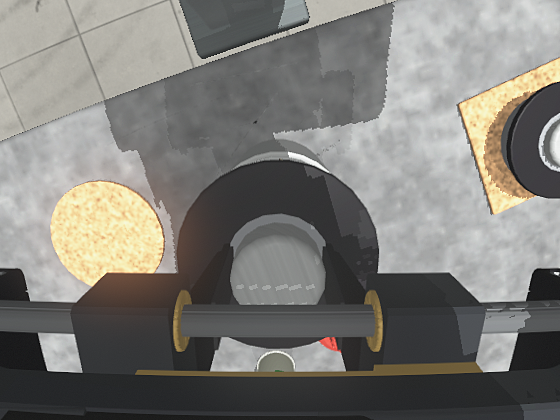

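The lid hangs over the canister: in the scene crop the plug sits directly above the rim, around (175,150). In the wrist view the flange hides all but a sliver of the rim at (290,152). I'll lower it while watching the force.

play_rows(
  linear=[
    [0, 0, 0.015],
    [0, 0, 0.027],
    [0, 0, 0.034],
    [0, 0, 0.038],
    [0, 0, 0.038],
  ],
  twist=[
    [0, 0, 0],
    [0, 0, 0],
    [0, 0, 0],
    [0, 0, 0],
    [0, 0, 0],
  ],
  jaw=[0.03, 0.03, 0.03, 0.03, 0.03],
)

```text
clock: 8.85
position: [0.466, -0.0176, 0.1494]
ee_rot: [[-0.953, 0.304, -0.0], [0.304, 0.953, 0.0], [0.001, 0.0, -1.0]]
force: [0.6, -0.6, -3.3]
width: 0.0452
finger_force: 30.0
```

play_rows(
  linear=[
    [0, 0, 0.003],
    [0, 0, 0.006],
    [0, 0, 0.009],
    [0, 0, 0.009],
  ],
  twist=[
    [0, 0, 0],
    [0, 0, 0],
    [0, 0, 0],
    [0, 0, 0],
  ],
  jaw=[0.03, 0.03, 0.03, 0.03],
)

```text
clock: 9.25
position: [0.4659, -0.0172, 0.1403]
ee_rot: [[-0.953, 0.303, -0.0], [0.303, 0.953, 0.0], [0.0, 0.0, -1.0]]
force: [0.2, 0.3, -2.5]
width: 0.0453
finger_force: 30.0
```

play_rows(
  linear=[
    [0, 0, 0.005],
    [0, 0, 0.01],
    [0, 0, 0.014],
    [0, 0, 0.016],
    [0, 0, 0.016],
  ],
  twist=[
    [0, 0, 0],
    [0, 0, 0],
    [0, 0, 0],
    [0, 0, 0],
    [0, 0, 0],
  ],
  jaw=[0.03, 0.03, 0.03, 0.03, 0.03],
)

```text
clock: 9.75
position: [0.4659, -0.0173, 0.1242]
ee_rot: [[-0.953, 0.303, -0.001], [0.303, 0.953, 0.0], [0.001, 0.0, -1.0]]
force: [0.1, -0.2, -2.9]
width: 0.0453
finger_force: 30.0
```

play_rows(
  linear=[
    [0, 0, 0.001],
    [0, 0, 0.0015],
    [0, 0, 0.002],
    [0, 0, 0.002],
  ],
  twist=[
    [0, 0, 0],
    [0, 0, 0],
    [0, 0, 0],
    [0, 0, 0],
  ],
  jaw=[0.03, 0.03, 0.03, 0.03],
)

```text
clock: 10.15
position: [0.4661, -0.0173, 0.1226]
ee_rot: [[-0.953, 0.303, 0.0], [0.303, 0.953, 0.0], [-0.0, 0.0, -1.0]]
force: [0.7, -0.1, -3.1]
width: 0.0452
finger_force: 30.0
```

play_rows(
  linear=[
    [0, 0, 0.0005],
    [0, 0, 0.001],
    [0, 0, 0.001],
    [0, 0, 0.001],
  ],
  twist=[
    [0, 0, 0],
    [0, 0, 0],
    [0, 0, 0],
    [0, 0, 0],
  ],
  jaw=[0.03, 0.03, 0.03, 0.03],
)

```text
clock: 10.55
position: [0.4661, -0.0173, 0.1217]
ee_rot: [[-0.953, 0.303, 0.0], [0.303, 0.953, 0.0], [-0.0, 0.0, -1.0]]
force: [-1.4, -0.1, 1.2]
width: 0.0453
finger_force: 30.0
```

play_rows(
  linear=[
    [0, 0, 0.0005],
    [0, 0, 0.001],
    [0, 0, 0.001],
    [0, 0, 0.001],
  ],
  twist=[
    [0, 0, 0],
    [0, 0, 0],
    [0, 0, 0],
    [0, 0, 0],
  ],
  jaw=[0.03, 0.03, 0.03, 0.03],
)

```text
clock: 10.95
position: [0.4661, -0.0173, 0.1207]
ee_rot: [[-0.953, 0.303, 0.0], [0.303, 0.953, 0.0], [-0.0, 0.0, -1.0]]
force: [-1.1, 0.1, 4.4]
width: 0.0451
finger_force: 30.0
```

Seated: the force turned positive at about 0.1218. Now I release, rise and look.

play_rows(
  linear=[
    [0, 0, -0.0005],
    [0, 0, -0.0005],
    [0, 0, -0.0005],
    [0, 0, -0.0005],
    [0, 0, -0.0005],
  ],
  twist=[
    [0, 0, 0],
    [0, 0, 0],
    [0, 0, 0],
    [0, 0, 0],
    [0, 0, 0],
  ],
  jaw=[0.075, 0.075, 0.075, 0.075, 0.075],
)

```text
clock: 11.45
position: [0.466, -0.0173, 0.1211]
ee_rot: [[-0.953, 0.303, -0.0], [0.303, 0.953, 0.0], [0.0, 0.0, -1.0]]
force: [0.2, -0.2, -0.6]
width: 0.0743
finger_force: 0.0
```

play_rows(
  linear=[
    [0, 0, -0.02],
    [0, 0, -0.05],
    [0, 0, -0.08],
    [0, 0, -0.08],
    [0, 0, -0.08],
  ],
  twist=[
    [0, 0, 0],
    [0, 0, 0],
    [0, 0, 0],
    [0, 0, 0],
    [0, 0, 0],
  ],
  jaw=[0.075, 0.075, 0.03, 0, 0],
)

```text
clock: 11.95
position: [0.466, -0.0173, 0.2013]
ee_rot: [[-0.953, 0.303, 0.001], [0.303, 0.953, -0.0], [-0.001, 0.0, -1.0]]
force: [-0.8, 0.1, -0.9]
width: 0.0561
finger_force: 0.0
```

play_rows(
  linear=[
    [0, 0, 0],
    [0, 0, 0],
    [0, 0, 0],
    [0, 0, 0],
    [0, 0, 0],
  ],
  twist=[
    [0, 0, 0],
    [0, 0, 0],
    [0, 0, 0],
    [0, 0, 0],
    [0, 0, 0],
  ],
  jaw=[0, 0, 0, 0, 0],
)

```text
clock: 12.45
position: [0.466, -0.0173, 0.2009]
ee_rot: [[-0.953, 0.303, -0.0], [0.303, 0.953, 0.0], [0.0, 0.0, -1.0]]
force: [0.7, -0.1, 0.1]
width: 0.0163
finger_force: 0.0
```

```bash
python3 shot.py w6
cat > fin.py <<'E'
from h import *
import sys
f=np.load(sys.argv[1]+".npz");C=cam("wrist",f);uv,X=cloud(C,f["d"])
v=cv2.cvtColor(f["p"],cv2.COLOR_RGB2HSV)[:,:,2][uv[:,1],uv[:,0]]
r=np.hypot(*(X[:,:2]-[.4657,-.0177]).T)
k=(r<.06)&(r>.025)&(abs(X[:,2]-.118)<.006)
A=np.c_[X[k,:2]-[.4657,-.0177],np.ones(k.sum())];print("flange plane",np.linalg.lstsq(A,X[k,2],rcond=None)[0],k.sum(),"ext",(X[k].max(0)+X[k].min(0))/2,np.ptp(X[k],axis=0))
b=(r<.03)&(X[:,2]>.124)&(X[:,2]<.148);print("button z",np.percentile(X[b,2],[50,90]),"c",(X[b].max(0)+X[b].min(0))/2,b.sum())
E
python3 fin.py w6; python3 g.py .466 -.0175 .145
```

```text
[ 0.4660182  -0.01728593  0.20088045] 0.0045666303934167336
flange plane [ 0.0005355  -0.00111908  0.11748556] 10793 ext [ 0.46533162 -0.017436    0.11620635] [0.10681803 0.10765459 0.00784465]
button z [0.13985847 0.14080393] c [ 0.46571616 -0.01734725  0.13314706] 3367
12.5 [ 0.466  -0.0173  0.201 ] [[-0.953, 0.303, -0.0], [0.303, 0.953, 0.0], [0.0, 0.0, -1.0]] [-0.18  0.28  1.95  0.    0.91 -1.44] [-0.11  0.74  0.53] 0.01221741827027724
shift [-0.0001 -0.0002  0.056 ]
```

View pics/w6.png

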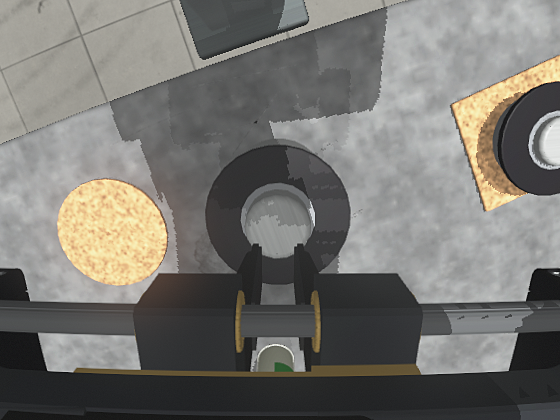

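The lid sits squarely: flange flat at 117.5 mm, centred at about (279,213), button popped up at 140 mm. Now the press.

play_rows(
  linear=[
    [0, 0, 0.02],
    [0, 0, 0.04],
    [0, 0, 0.054],
    [0, 0, 0.054],
    [0, 0, 0.054],
  ],
  twist=[
    [0, 0, 0],
    [0, 0, 0],
    [0, 0, 0],
    [0, 0, 0],
    [0, 0, 0],
  ],
  jaw=[0, 0, 0, 0, 0],
)

```text
clock: 13.0
position: [0.4662, -0.0173, 0.1474]
ee_rot: [[-0.953, 0.303, -0.0], [0.303, 0.953, 0.0], [0.0, 0.0, -1.0]]
force: [-0.7, 0.0, -0.3]
width: 0.0001
finger_force: 0.0
```

play_rows(
  linear=[
    [0, 0, 0.006],
    [0, 0, 0.012],
    [0, 0, 0.018],
    [0, 0, 0.023],
    [0, 0, 0.0245],
  ],
  twist=[
    [0, 0, 0],
    [0, 0, 0],
    [0, 0, 0],
    [0, 0, 0],
    [0, 0, 0],
  ],
  jaw=[0, 0, 0, 0, 0],
)

```text
clock: 13.5
position: [0.4667, -0.0174, 0.1227]
ee_rot: [[-0.953, 0.303, 0.002], [0.303, 0.953, -0.0], [-0.002, 0.0, -1.0]]
force: [0.3, -0.3, 7.5]
width: 0.0007
finger_force: 3.8
```

play_rows(
  linear=[
    [0, 0, 0.0005],
    [0, 0, 0.001],
    [0, 0, 0.001],
  ],
  twist=[
    [0, 0, 0],
    [0, 0, 0],
    [0, 0, 0],
  ],
  jaw=[0, 0, 0],
)

```text
clock: 13.8
position: [0.4667, -0.0174, 0.122]
ee_rot: [[-0.953, 0.303, 0.002], [0.303, 0.953, -0.0], [-0.002, 0.0, -1.0]]
force: [0.8, 1.2, 7.0]
width: 0.0007
finger_force: 3.6
```

play_rows(
  linear=[
    [0, 0, 0.0005],
    [0, 0, 0.001],
    [0, 0, 0.0015],
    [0, 0, 0.0015],
  ],
  twist=[
    [0, 0, 0],
    [0, 0, 0],
    [0, 0, 0],
    [0, 0, 0],
  ],
  jaw=[0, 0, 0, 0],
)

```text
clock: 14.2
position: [0.4667, -0.0174, 0.1205]
ee_rot: [[-0.953, 0.303, 0.002], [0.303, 0.953, -0.0], [-0.002, 0.0, -1.0]]
force: [0.0, -0.3, 7.9]
width: 0.0003
finger_force: 3.7
```

play_rows(
  linear=[
    [0, 0, 0.0003],
    [0, 0, 0.0006],
    [0, 0, 0.0006],
  ],
  twist=[
    [0, 0, 0],
    [0, 0, 0],
    [0, 0, 0],
  ],
  jaw=[0, 0, 0],
)

```text
clock: 14.5
position: [0.4667, -0.0174, 0.12]
ee_rot: [[-0.953, 0.303, 0.002], [0.303, 0.953, -0.0], [-0.002, 0.0, -1.0]]
force: [0.6, 1.5, 8.3]
width: 0.0005
finger_force: 3.8
```

play_rows(
  linear=[
    [0, 0, 0.0005],
    [0, 0, 0.001],
    [0, 0, 0.001],
  ],
  twist=[
    [0, 0, 0],
    [0, 0, 0],
    [0, 0, 0],
  ],
  jaw=[0, 0, 0],
)

```text
clock: 14.8
position: [0.4667, -0.0174, 0.119]
ee_rot: [[-0.953, 0.303, 0.002], [0.303, 0.953, -0.0], [-0.002, 0.0, -1.0]]
force: [0.5, 0.6, 7.4]
width: 0.0005
finger_force: 3.9
```

play_rows(
  linear=[
    [0, 0, 0.0004],
    [0, 0, 0.0008],
    [0, 0, 0.0008],
  ],
  twist=[
    [0, 0, 0],
    [0, 0, 0],
    [0, 0, 0],
  ],
  jaw=[0, 0, 0],
)

```text
clock: 15.1
position: [0.4667, -0.0174, 0.1183]
ee_rot: [[-0.953, 0.303, 0.002], [0.303, 0.953, -0.0], [-0.002, 0.0, -1.0]]
force: [-0.4, -0.6, 9.5]
width: 0.0004
finger_force: 5.1
```

play_rows(
  linear=[
    [0, 0, 0.0004],
    [0, 0, 0.0008],
    [0, 0, 0.0008],
  ],
  twist=[
    [0, 0, 0],
    [0, 0, 0],
    [0, 0, 0],
  ],
  jaw=[0, 0, 0],
)

```text
clock: 15.4
position: [0.4667, -0.0174, 0.1182]
ee_rot: [[-0.953, 0.303, 0.003], [0.303, 0.953, -0.0], [-0.003, 0.0, -1.0]]
force: [-4.3, 1.1, 21.7]
width: 0.0004
finger_force: 10.8
```

Hard stop reached at 21.7 N. I'll lift off and check.

play_rows(
  linear=[
    [0, 0, -0.005],
    [0, 0, -0.015],
    [0, 0, -0.04],
    [0, 0, -0.08],
    [0, 0, -0.08],
  ],
  twist=[
    [0, 0, 0],
    [0, 0, 0],
    [0, 0, 0],
    [0, 0, 0],
    [0, 0, 0],
  ],
  jaw=[0, 0, 0, 0, 0],
)

```text
clock: 15.9
position: [0.4676, -0.0175, 0.2007]
ee_rot: [[-0.953, 0.303, 0.006], [0.303, 0.953, -0.001], [-0.006, 0.001, -1.0]]
force: [-0.0, -0.3, -0.8]
width: 0.0006
finger_force: 0.0
```

play_rows(
  linear=[
    [0, 0, 0],
    [0, 0, 0],
    [0, 0, 0],
  ],
  twist=[
    [0, 0, 0],
    [0, 0, 0],
    [0, 0, 0],
  ],
  jaw=[0, 0, 0],
)

```text
clock: 16.2
position: [0.4656, -0.0172, 0.1959]
ee_rot: [[-0.953, 0.303, -0.002], [0.303, 0.953, 0.0], [0.002, -0.0, -1.0]]
force: [0.5, -0.1, -0.0]
width: 0.0003
finger_force: 0.0
```

```bash
python3 shot.py w7; python3 fin.py w7; python3 g.py .466 -.0175 .2
python3 - <<'E'
from h import *
p,d=snapshot("scene");cv2.imwrite("pics/s7.png",cv2.resize(p[140:300,180:380],(750,600),interpolation=2)[:,:,::-1])
E
```

```text
[ 0.46558632 -0.01722274  0.19594225] 0.0033217937527095075
flange plane [ 0.00154161 -0.00148213  0.11748548] 11213 ext [ 0.46365097 -0.01728769  0.11607008] [0.10361876 0.10738907 0.00797345]
button z [0.12921252 0.13012101] c [ 0.46556853 -0.01747271  0.12775943] 2925
16.25 [ 0.4657 -0.0172  0.196 ] [[-0.953, 0.303, -0.002], [0.303, 0.953, 0.0], [0.002, -0.0, -1.0]] [-0.18  0.29  1.96  0.    0.9  -1.44] [ 0.17 -0.29 -0.49] 0.0005814399420449416
shift [-0.0004 -0.0002 -0.004 ]
```

View pics/s7.png

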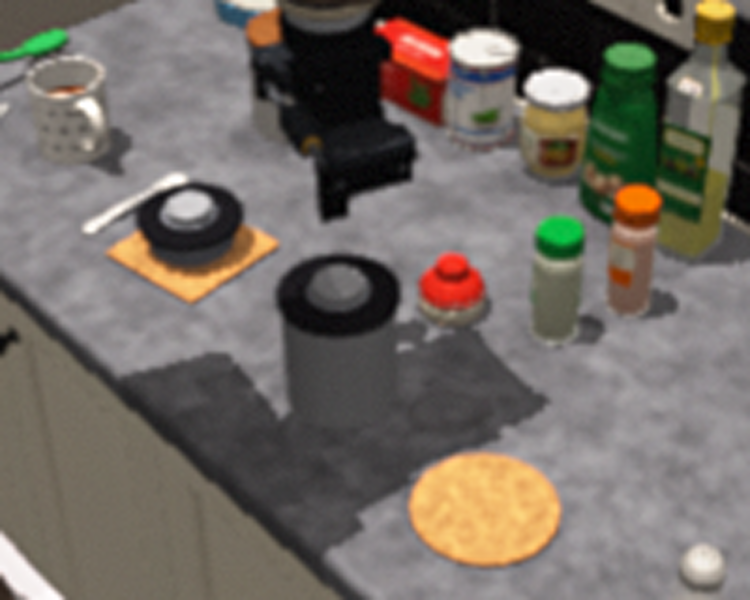

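The button top is 11.7 mm above the face, so it is latched. The picture shows the canister closed at (338,300), the round mat empty, and the spare lid still on the square mat.

```bash
python3 -c "
from plant import *
print(close_job())"
```

```text
the job is handed in; nothing more can be done
None
```

The canister is shut: the round-mat lid sits squarely on it, its button clicked once and latched about 11.7 mm above the face, and the job was handed in at about 16 s.

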